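# Switch on and zero the bottling scale

## Robot

A 6-joint arm with a two-finger parallel gripper is mounted at the origin on the work surface. World frame = base frame: x ahead of the robot, y to its left, z up, the work surface at z = 0. Lengths are in mm, angles in rad, forces in N, time in s.
With the tool pointing down it reaches from about 350 to 975 mm from the base axis. Payload 7.1 kg.
Tool frame: the origin (TCP) lies at the very end of the fingers, on their centre line; the grasp point (between the pads) lies 19 mm behind it (ctrl.grip_point_offset is the distance from the TCP to the grasp point, in mm); x points along the fingers, y is the direction in which the jaws open and shut, and the axes are right-handed (so a half turn about x gives the same grasp; the last joint's range is limited). The gripper opens to 88 mm and grips with 3 to 60 N. Pads are 20 mm wide; open, the fingers measure 115 mm over their backs; the gripper's body (75 mm by 178 mm) begins 61 mm behind the grasp point.
Start: joints at [1.238, 0.423, 1.63, -0, 1.089, -0.019], TCP at [192.89, 594.473, 222.675] pointing down, gripper open.
Joint ranges: [-3, 3], [-0.9, 2.11], [0.09, 2.58], [-1.31, 4.45], [0.11, 2.69], [-2.54, 2.54]. Speed limits (rad/s): [2.39, 2.39, 3.01, 3.14, 3.14, 3.14].

## Interface

Orientations are given as a rotation vector (axis times angle).
In Python, from workcell import ctrl, vision, workorder gives the robot as it stands.
- The arm moves only by the shell command python3 -m crank 'ROWS'. ROWS is JSON, a list of rows, each a list of 3 entries, a list of its own where there are three numbers: the shift along the tool's x, y, z in m, then the turn, a rotation vector about the tool's x, y, z in rad, then the finger opening in m, from 0 to 0.0878. In form: [[[dx, dy, dz], [wx, wy, wz], jaw], ...]. A call has exactly 8 rows; each row shifts and turns the commanded pose from where the row before left it, along the tool's axes as they then stand; what a row does not reach is not made up. A row lasts 1/12 s, in which the tool goes at most 41.7 mm and 7.16 degrees, less where a joint would pass 70% of its speed; a pose out of reach is approached as far as the arm can. A call with a gripper value outside its range is refused whole. The fingers move at their own pace and stop on an object; the grip force is fixed at half the most. Time passes only in rows, so rows that do not move let the fingers close, or fill a call up. It gives the time, the measured TCP pose, the force and the opening at its end, in the units of the state.
- ctrl.get_obs(): the state, without advancing time (a new reading comes with each control period).
- vision.get_image(name): name is "scene" or "top"; returns a dict with "img" (384x512x3 uint8, blue, green, red), "mtx" (3x3 intrinsics, pixels), "k1" (the pictures are not rectified: a ray, as slopes to the right and down, at radius r is drawn at 1 + k1 r^2 times it, then the intrinsics apply), "rvec" (rotation vector, rad) and "tvec" (3), from world to camera coordinates, as OpenCV has them. Camera axes: x right, y down, z forward; pixel columns grow to the right and rows downward; lengths in mm; the calibration is good to about 2 mm. A picture is of the moment at which its call begins. There is no depth.
- workorder.close_job(): hands the job in, once; it reports no verdict.
The state is a dict: "t": time; "qpos": joint angles; "qvel": joint speeds; "joint_torque": joint torques, N m; "ee_pos": TCP position; "orientation": TCP orientation; "ft_force": force on the tool from outside, world axes, zero at the start; "moment": the same for the moment, N m; "width": finger opening in mm.
Only numpy, scipy, OpenCV 4.12 (cv2) and the standard library are available. Lean on these libraries where they do the work, as an engineer would, in place of code of your own. Each camera call takes 0.05 s, during which the arm holds its last target.

## Task

Zero the kitchen scale for the jar standing on it: first push the white-striped end of the black power rocker all the way down, then press the blue units key all the way down, where it stays, and last press the green zero key all the way down and finish while still holding it down with the fingers. Do not press the red key, and leave the jar, the bottle and the strainer standing where they are; nothing is to be picked up.

Things in the scene. Friction and masses are not known exactly. Their poses are not given: they have to be found in the camera images.
- indicator: fixed white desk unit of the scale, 170 (x) by 270 (y) by 45 mm, flat top panel 45 mm above the table; origin at the centre of its underside, z up. Three coloured keys in a row at its x = -40 mm (y = -80, 0, +80 mm), a black rocker at x = +45 mm, y about -85 mm, and a flat dark blank display at x = +45 mm, y = +45 mm.
- power_rocker (a joint): black see-saw rocker, 60 mm long (along the indicator's x) by 32 mm wide, pivoted at its middle; white stripe on its ON end, which is the end towards the indicator's +x. Joint value in rad: 0 = off (striped end up), 0.4 = on (striped end fully down). Takes about 3 N at the striped end and stays where it is left.
- rocker_on_end (a point): point to push on the rocker's top face, 20 mm from the pivot towards the striped end; moves with the rocker: about 20 mm above the panel (65 mm above the table) when off, 12 mm above the panel when on.
- units_key (a joint): round blue key cap, diameter 36 mm. Joint value: depth pressed in m, 0 = up, 0.008 = fully down. It has a friction latch: about 3 N pushes it down and it stays where it is left.
- units_key_top (a point): centre of the blue key's top face; as it stands up it is 14 mm above the panel (59 mm above the table), fully down 6 mm above the panel. The three keys stand in one row 80 mm apart on the robot side of the panel; their order varies.
- zero_key (a joint): round green key cap, diameter 36 mm. Joint value: depth pressed in m, 0 = up, 0.008 = fully down. Spring return: about 1.5 N to start, about 5 N fully down, comes up when let go.
- zero_key_top (a point): centre of the green key's top face; as it stands up it is 14 mm above the panel (59 mm above the table), fully down 6 mm above the panel. The three keys stand in one row 80 mm apart on the robot side of the panel; their order varies.
- zero_key_mount: the green key's fixed grey collar, diameter 46 mm, 3 mm high, with the green key in it; origin at the centre of its underside, on the panel.
- clear_key (a joint): round red key cap, diameter 36 mm. Joint value: depth pressed in m, 0 = up, 0.008 = fully down. Spring return like the green one. Not to be pressed.
- clear_key_top (a point): centre of the red key's top face; as it stands up it is 14 mm above the panel (59 mm above the table), fully down 6 mm above the panel. The three keys stand in one row 80 mm apart on the robot side of the panel; their order varies.
- platform: fixed weighing platform of the scale, 200 by 200 by 50 mm, steel top; origin at the centre of its underside.
- jar: loose empty open glass jar with a purple collar, diameter 100 mm, 135 mm tall, standing on the platform; origin at the centre of its underside.
- bottle: loose green swing-top bottle with a white stopper, diameter 62 mm, 190 mm tall, standing beyond the indicator; origin at the centre of its underside.
- strainer: loose small white-and-steel strainer, diameter 38 mm, 60 mm tall, standing left of the indicator; origin at the centre of its underside.

How it is judged:
By the outcome, as a careful person would: the job done as asked, in the order asked, and still so for the second after the job is handed in, while the arm keeps its last pose, push and grip.
It also fails if it takes over 42 s, if anything falls off the work surface, if the arm or the gripper's body presses on something with over 40 N, if the wrist force passes 120 N, or if a joint passes its speed limit or range.

## Working session

There is one attempt and no reset: what is moved stays moved. The work goes in short steps, Python scripts to look and compute and a shell command to move; the robot and the scene stay as the last step left them, time stands still between calls to the robot, and variables do not carry over. Pictures are saved under pics/ and viewed, and the job is handed in when it is done.

```bash
mkdir -p pics; ls; python3 - <<'E'
from workcell import ctrl, vision
import cv2
for n in ("scene","top"):
    d=vision.get_image(n); cv2.imwrite(f"pics/{n}0.png",d["img"]); print(n,d["mtx"].tolist(),d["k1"],d["rvec"],d["tvec"])
print(ctrl.get_obs())
E
```

```text
pics
scene [[392.8239359452077, 0.0, 257.81062953522826], [0.0, 392.8239359452077, 188.6798611425097], [0.0, 0.0, 1.0]] -0.06615386448127486 [ 1.43549987  2.35122429 -0.69997633] [ 266.14905306 -402.79060069 1254.14111671]
top [[482.6600270712444, 0.0, 255.69315345988394], [0.0, 482.6600270712444, 191.4348733496607], [0.0, 0.0, 1.0]] -0.1359512153137104 [ 2.13893191 -2.13815566  0.17068404] [  -6.30064029  595.25729784 1138.4162288 ]
{'t': 0.1, 'qpos': array([ 1.23798337e+00,  4.23798175e-01,  1.63059992e+00,  3.62044206e-05,
        1.08857857e+00, -1.89970008e-02]), 'qvel': array([-0.00084605, -0.0009934 , -0.00158549,  0.00234114, -0.00031924,
       -0.00123248]), 'joint_torque': array([-2.21389760e-04, -5.45611560e+01, -2.74320316e+01,  6.45359536e-02,
        1.87967776e-02, -5.40555811e-05]), 'ee_pos': array([192.73425202, 594.02068488, 221.96371362]), 'orientation': array([ 0.24524059,  1.55700097, -0.2473795 ]), 'ft_force': array([-0.20297118,  0.07224874, -0.31883287]), 'moment': array([-0.00531949, -0.03645616,  0.05623329]), 'width': 87.62250407838714}
```

View pics/scene0.png

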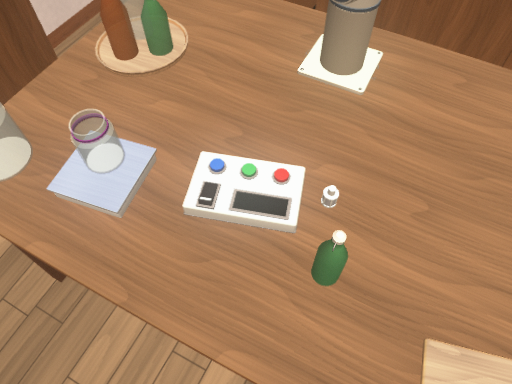

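View pics/top0.png

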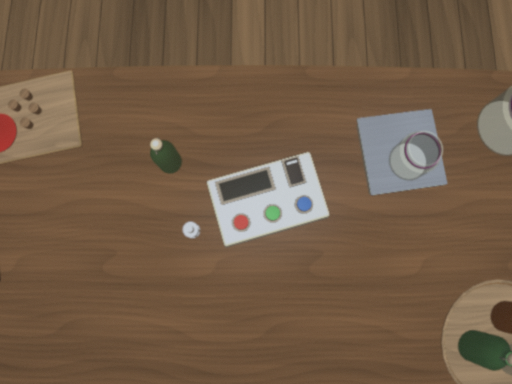

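```bash
python3 - <<'E'
import cv2
a=cv2.imread("pics/top0.png")[130:330,130:350]; cv2.imwrite("pics/topcrop.png",cv2.resize(a,None,fx=3,fy=3,interpolation=cv2.INTER_CUBIC)[:600])
E
```

```text
(no output)
```

View pics/topcrop.png

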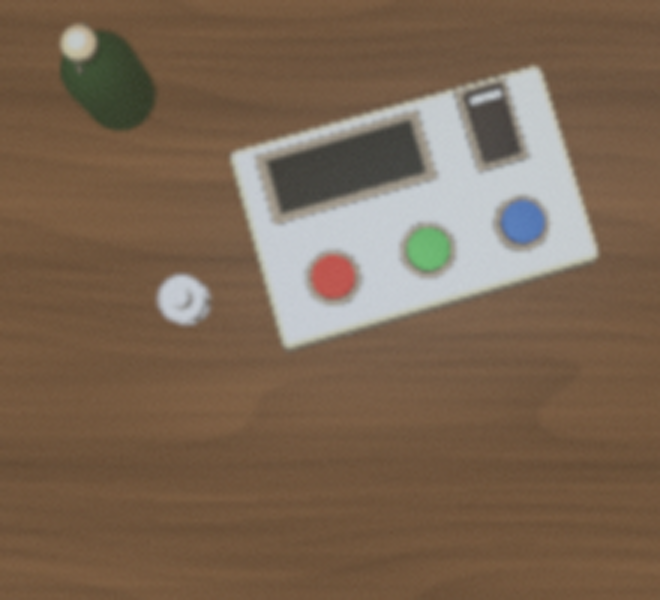

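The top view shows the key caps (crop pixels) at red (333,277), green (429,249) and blue (522,221), the rocker stripe at (486,97), and the panel corners at (540,67), (598,257), (287,348) and (233,153). The scene view agrees with that layout. Next I'll convert these to positions.

```bash
cat > h.py <<'E'
import numpy as np, cv2
from workcell import ctrl, vision
from scipy.spatial.transform import Rotation as R
CAL={"scene":(392.8239359452077,257.81062953522826,188.6798611425097,-0.06615386448127486,[ 1.43549987,2.35122429,-0.69997633],[ 266.14905306,-402.79060069,1254.14111671]),
"top":(482.6600270712444,255.69315345988394,191.4348733496607,-0.1359512153137104,[ 2.13893191,-2.13815566,0.17068404],[ -6.30064029,595.25729784,1138.4162288 ])}
def back(n,uv,z):
    f,cx,cy,k,rv,t=CAL[n]; K=np.array([[f,0,cx],[0,f,cy],[0,0,1.]])
    p=cv2.undistortPoints(np.array([[uv]],float),K,np.array([k,0,0,0.]))[0,0]
    M=R.from_rotvec(rv).as_matrix(); c=-M.T@np.array(t); d=M.T@np.array([p[0],p[1],1])
    return c+d*(z-c[2])/d[2]
def proj(n,P):
    f,cx,cy,k,rv,t=CAL[n]; K=np.array([[f,0,cx],[0,f,cy],[0,0,1.]])
    return cv2.projectPoints(np.array(P,float).reshape(-1,1,3),np.array(rv),np.array(t,float),K,np.array([k,0,0,0.]))[0][:,0]
E
python3 - <<'E'
from h import *
c=lambda u,v:(130+(u-1)/3,130+(v-1)/3)
pts=dict(red=(333,277,59),green=(429,249,59),blue=(522,221,59),stripe=(486,97,68),rock=(494,124,60),c1=(540,67,45),c2=(598,257,45),c3=(287,348,45),c4=(233,153,45))
W={}
for k,(u,v,z) in pts.items(): W[k]=back("top",c(u,v),z); print(k,W[k].round(1))
for k,uv,z in (("red",(281.5,175),59),("green",(249,170),59),("blue",(217,165),59)): print("scene",k,back("scene",uv,z).round(1))
# fit indicator pose
M=np.array([[-40,-80],[-40,0],[-40,80],[85,-135],[-85,-135],[-85,135],[85,135]],float)
Q=np.array([W[k][:2] for k in("blue","green","red","c1","c2","c3","c4")])
a=M-M.mean(0);b=Q-Q.mean(0);th=np.arctan2((a[:,0]*b[:,1]-a[:,1]*b[:,0]).sum(),(a*b).sum())
Rm=np.array([[np.cos(th),-np.sin(th)],[np.sin(th),np.cos(th)]]);t=Q.mean(0)-Rm@M.mean(0)
print("yaw",th,t,"res",(Q-(M@Rm.T+t)).round(1).tolist())
for n,m in(("blue",(-40,-80)),("green",(-40,0)),("red",(-40,80)),("rockpivot",(45,-85)),("on_end",(65,-85)),("stripe?",(72,-85))): print(n,(Rm@m+t).round(1))
o=ctrl.get_obs();print(R.from_rotvec(o["orientation"]).as_matrix().round(3))
print("tcp px",proj("top",[o["ee_pos"]]),proj("scene",[o["ee_pos"]]))
E
```

```text
red [518.8  30.1  59. ]
green [541.5 -47.1  59. ]
blue [ 564.2 -122.5   59. ]
stripe [664.8 -93.9  68. ]
rock [ 644.  -100.7   60. ]
c1 [ 695.6 -141.1   45. ]
c2 [ 536.4 -185.8   45. ]
c3 [462.5  67.5  45. ]
c4 [622.6 113.6  45. ]
scene red [523.3  33.3  59. ]
scene green [545.9 -42.9  59. ]
scene blue [ 568.2 -119.4   59. ]
yaw 0.28085362325839286 [579.55155869 -36.01320909] res [[0.9, 1.5], [0.3, -0.0], [-0.2, 0.3], [-3.0, 1.1], [1.1, 3.5], [2.0, -2.7], [-1.2, -3.7]]
blue [ 563.3 -124. ]
green [541.1 -47.1]
red [518.9  29.8]
rockpivot [ 646.3 -105.2]
on_end [665.6 -99.7]
stripe? [672.3 -97.7]
[[-0.     0.309  0.951]
 [-0.001  0.951 -0.309]
 [-1.    -0.001 -0.   ]]
tcp px [[-26.49378741 365.17714233]] [[576.75492092 119.39223806]]
```

```bash
python3 - <<'E'
from h import *
s=cv2.imread("pics/scene0.png")[140:240,170:320]; cv2.imwrite("pics/scrop.png",cv2.resize(s,None,fx=5,fy=5,interpolation=cv2.INTER_CUBIC))
print("jar",back("top",(408,160),50),back("top",(423,150),185),"bottle",back("top",(172,163),0),back("top",(156,145),190),"str",back("top",(192,230),50))
print("axes",[back("scene",p,0) for p in ((105,160),(326,278))])
E
```

```text
jar [ 675.05777528 -389.05489221   50.        ] [ 667.31017236 -380.7509394   185.        ] bottle [677.47664598 210.95572605   0.        ] [676.12717864 214.06336779 190.        ] str [499.94537042 148.55578808  50.        ]
axes [array([ 6.55183208e+02, -4.22619005e+02, -1.13686838e-13]), array([690.45535387, 224.42730592,   0.        ])]
```

View pics/scrop.png

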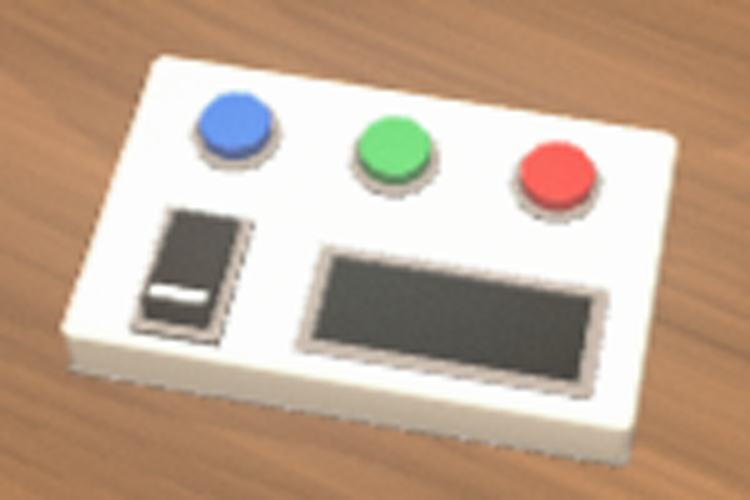

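```bash
python3 - <<'E'
from h import *
c=lambda u,v:(170+(u-2)/5,140+(v-2)/5)
t=lambda u,v:(130+(u-1)/3,130+(v-1)/3)
T=dict(red=(333,277),green=(429,249),blue=(522,221),stripe=(486,97))
S=dict(red=(557,173),green=(394,147),blue=(236,124),stripe=(180,295))
o=ctrl.get_obs();M=R.from_rotvec(o["orientation"]).as_matrix()
for k in T:
    z=66 if k=="stripe" else 59
    a=back("top",t(*T[k]),z);b=back("scene",c(*S[k]),z);m=(a+b)/2
    print(k,a.round(1),b.round(1),m.round(1),"tool delta",(M.T@(m-o["ee_pos"])).round(1))
E
```

```text
red [518.8  30.1  59. ] [521.7  31.2  59. ] [520.3  30.7  59. ] tool delta [ 163.5 -434.5  485.4]
green [541.5 -47.1  59. ] [543.9 -45.6  59. ] [542.7 -46.4  59. ] tool delta [ 163.6 -500.8  530.5]
blue [ 564.2 -122.5   59. ] [ 566.9 -120.8   59. ] [ 565.5 -121.7   59. ] tool delta [ 163.7 -565.4  575.5]
stripe [665.2 -94.   66. ] [666.9 -91.   66. ] [666.  -92.5  66. ] tool delta [ 156.6 -506.7  662.1]
```

```bash
python3 -m crank '[[[0,-0.024,0.031],[0,0,0],0],[[0,-0.024,0.031],[0,0,0],0],[[0,-0.024,0.031],[0,0,0],0],[[0,-0.024,0.031],[0,0,0],0],[[0,-0.024,0.031],[0,0,0],0],[[0,-0.024,0.031],[0,0,0],0],[[0,-0.024,0.031],[0,0,0],0],[[0,-0.024,0.031],[0,0,0],0]]' && python3 -m crank '[[[0,-0.024,0.031],[0,0,0],0],[[0,-0.024,0.031],[0,0,0],0],[[0,-0.024,0.031],[0,0,0],0],[[0,-0.024,0.031],[0,0,0],0],[[0,-0.024,0.031],[0,0,0],0],[[0,-0.024,0.031],[0,0,0],0],[[0,-0.024,0.031],[0,0,0],0],[[0,-0.024,0.031],[0,0,0],0]]'
cat > d.py <<'E'
from h import *
import sys
o=ctrl.get_obs();M=R.from_rotvec(o["orientation"]).as_matrix()
P=dict(rock=(666,-92.5,66),blue=(565.5,-121.7,59),green=(542.7,-46.4,59))
print(o["t"],o["ee_pos"].round(1),M.round(3).tolist(),o["ft_force"].round(2),o["width"])
for k,p in P.items(): print(k,(M.T@(np.array(p)-o["ee_pos"])).round(1))
E
python3 d.py
```

```text
t: 0.77
ee_pos: [370.0, 333.5, 222.5]
orientation: [0.246, 1.557, -0.246]
ft_force: [-0.0, 0.3, 0.3]
width: 37.8
t: 1.43
ee_pos: [546.7, 74.2, 222.5]
orientation: [0.246, 1.557, -0.247]
ft_force: [0.6, -0.6, 0.0]
width: 0.6
1.4333 [546.7  74.2 222.5] [[-0.0, 0.309, 0.951], [-0.0, 0.951, -0.309], [-1.0, -0.0, -0.0]] [ 0.56 -0.56  0.01] 0.5725362206764699
rock [ 156.4 -121.7  165. ]
blue [ 163.5 -180.5   78.5]
green [ 163.5 -115.9   33.5]
```

```bash
python3 -m crank '[[[0,-0.024,0.033],[0,0,0],0],[[0,-0.024,0.033],[0,0,0],0],[[0,-0.024,0.033],[0,0,0],0],[[0,-0.024,0.033],[0,0,0],0],[[0,-0.024,0.033],[0,0,0],0],[[0.04,0,0],[0,0,0],0],[[0.04,0,0],[0,0,0],0],[[0.03,0,0],[0,0,0],0]]' && python3 -m crank '[[[0.02,0,0],[0,0,0],0],[[0,0,0],[0,0,0],0],[[0,0,0],[0,0,0],0],[[0,0,0],[0,0,0],0],[[0,0,0],[0,0,0],0],[[0,0,0],[0,0,0],0],[[0,0,0],[0,0,0],0],[[0,0,0],[0,0,0],0]]' >/dev/null;python3 d.py; python3 - <<'E'
from h import *
a=vision.get_image("scene")["img"];b=vision.get_image("top")["img"]
z=lambda i,r,c:cv2.resize(i[r:r+100,c:c+133],(530,400),interpolation=cv2.INTER_CUBIC)
cv2.imwrite("pics/a1.png",cv2.resize(np.hstack([z(a,130,170),z(b,140,205)]),(800,302)))
E
```

```text
t: 2.1
ee_pos: [665.0, -89.8, 109.6]
orientation: [0.248, 1.559, -0.248]
ft_force: [0.1, 0.0, -0.7]
width: 0.4
2.7667 [666.6 -89.   93.9] [[0.002, 0.309, 0.951], [-0.0, 0.951, -0.309], [-1.0, 0.0, 0.002]] [-0.37  0.02 -0.49] 0.6292990042268495
rock [27.9 -3.5  0.5]
blue [ 34.7 -62.3 -86.1]
green [  34.6    2.3 -131. ]
```

View pics/a1.png

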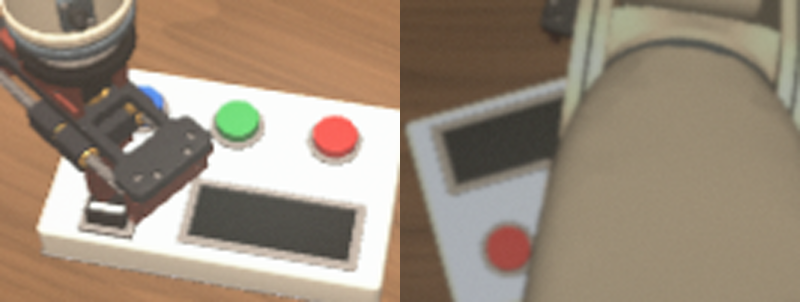

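The scene view shows the closed fingers over the rocker, with its stripe visible below them at about (107,210). I'll trim y and go down.

```bash
python3 -m crank '[[[0.01,-0.0035,0.001],[0,0,0],0],[[0.012,0,0],[0,0,0],0],[[0.003,0,0],[0,0,0],0],[[0.002,0,0],[0,0,0],0],[[0.002,0,0],[0,0,0],0],[[0.002,0,0],[0,0,0],0],[[0.001,0,0],[0,0,0],0],[[0,0,0],[0,0,0],0]]';  python3 -m crank '[[[0.001,0,0],[0,0,0],0],[[0.001,0,0],[0,0,0],0],[[0.001,0,0],[0,0,0],0],[[0,0,0],[0,0,0],0],[[0,0,0],[0,0,0],0],[[0,0,0],[0,0,0],0],[[0,0,0],[0,0,0],0],[[0,0,0],[0,0,0],0]]'
```

```text
t: 3.53
ee_pos: [666.1, -92.4, 60.8]
orientation: [0.246, 1.556, -0.246]
ft_force: [0.1, 0.1, 1.4]
width: 0.4
t: 4.2
ee_pos: [667.0, -92.3, 58.8]
orientation: [0.247, 1.554, -0.246]
ft_force: [0.1, 3.7, 6.3]
width: 0.5
```

```bash
python3 -m crank '[[[0.001,0,0],[0,0,0],0],[[0.001,0,0],[0,0,0],0],[[0.0,0,0],[0,0,0],0],[[0,0,0],[0,0,0],0],[[0,0,0],[0,0,0],0],[[0,0,0],[0,0,0],0],[[0,0,0],[0,0,0],0],[[0,0,0],[0,0,0],0]]';  python3 -m crank '[[[0.001,0,0],[0,0,0],0],[[0.001,0,0],[0,0,0],0],[[0.0,0,0],[0,0,0],0],[[0,0,0],[0,0,0],0],[[0,0,0],[0,0,0],0],[[0,0,0],[0,0,0],0],[[0,0,0],[0,0,0],0],[[0,0,0],[0,0,0],0]]'
```

```text
t: 4.87
ee_pos: [667.2, -92.3, 58.4]
orientation: [0.247, 1.554, -0.246]
ft_force: [-4.4, 3.8, 18.4]
width: 0.5
t: 5.53
ee_pos: [667.3, -92.3, 58.1]
orientation: [0.247, 1.554, -0.246]
ft_force: [-8.6, 5.5, 29.6]
width: 0.5
```

At the stop the force climbs to 30 N with almost no travel. I'll lift and move above the blue key.

```bash
python3 -m crank '[[[-0.02,0,0],[0,0,0],0],[[-0.025,0,0],[0,0,0],0],[[0,-0.02,-0.029],[0,0,0],0],[[0,-0.02,-0.029],[0,0,0],0],[[0,-0.019,-0.029],[0,0,0],0],[[0,0,0],[0,0,0],0],[[0,0,0],[0,0,0],0],[[0,0,0],[0,0,0],0]]'; python3 d.py; python3 - <<'E'
from h import *
a=vision.get_image("scene")["img"];b=vision.get_image("top")["img"]
z=lambda i,r,c:cv2.resize(i[r:r+100,c:c+133],(530,400),interpolation=cv2.INTER_CUBIC)
cv2.imwrite("pics/a2.png",z(a,130,170))
E
```

```text
t: 6.2
ee_pos: [566.0, -122.2, 99.1]
orientation: [0.246, 1.555, -0.247]
ft_force: [-0.5, -0.6, 0.3]
width: 0.3
6.2 [ 566.  -122.2   99.1] [[0.002, 0.309, 0.951], [-0.0, 0.951, -0.309], [-1.0, 0.0, 0.002]] [-0.48 -0.58  0.27] 0.31868912274388494
rock [33.3 59.1 85.9]
blue [40.1  0.3 -0.7]
green [ 40.   64.9 -45.7]
```

View pics/a2.png

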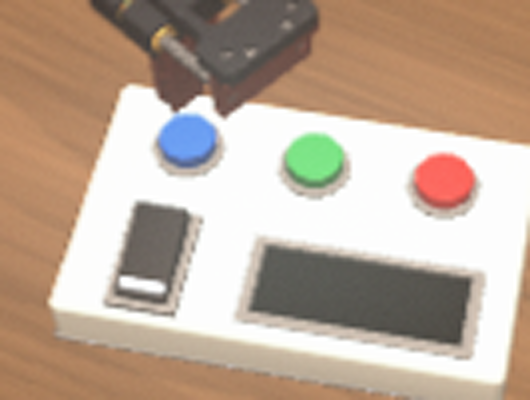

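The rocker now lies striped end down: its front face is no longer visible and the stripe is at (142,285). The fingertips above blue show a pale gap between them, so I'll look closer.

```bash
python3 - <<'E'
from h import *
a=vision.get_image("scene")["img"]
o=ctrl.get_obs()
p=proj("scene",[o["ee_pos"],[565.5,-121.7,59]]);print((p-[185,110])*8)
cv2.imwrite("pics/a3.png",cv2.resize(a[110:180,185:275],None,fx=8,fy=8,interpolation=cv2.INTER_CUBIC))
E
```

```text
[[240.71594567 352.1593413 ]
 [254.1251073  430.89318515]]
```

View pics/a3.png

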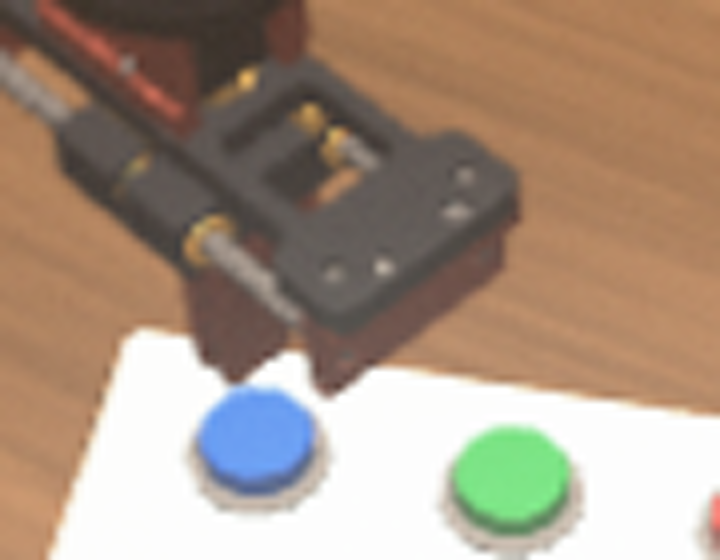

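```bash
python3 - <<'E'
from h import *
o=ctrl.get_obs();M=R.from_rotvec(o["orientation"]).as_matrix();e=o["ee_pos"]
a=cv2.imread("pics/a3.png")
for y in(-13.5,0,13.5):
  for z in(-10,10):
    for x in (0,-30):
      q=(proj("scene",[e+M@[x,y,z]])[0]-[185,110])*8
      cv2.circle(a,tuple(int(v) for v in q),4,(0,255,255) if x==0 else (255,255,0),-1)
cv2.imwrite("pics/a4.png",a)
E
```

```text
(no output)
```

View pics/a4.png

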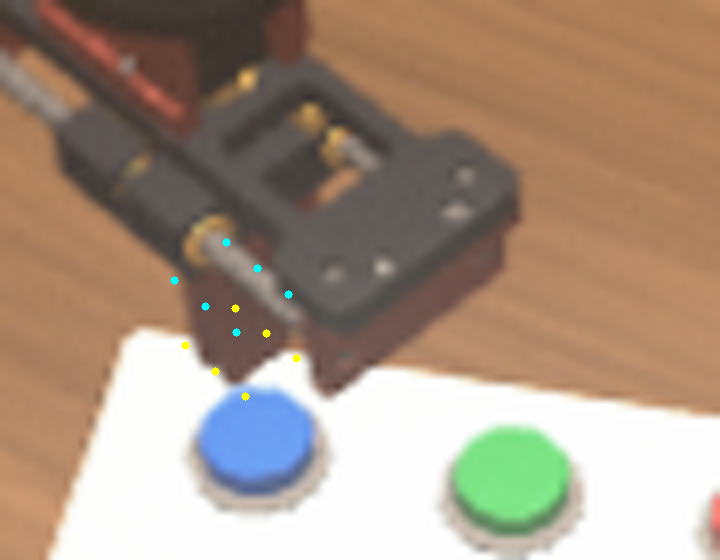

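The pale gap is just the panel seen between the fingers (left block, tip at (235,383), matching the projection) and a corner of the gripper body. The fingers are centred over blue, so I'll press.

```bash
python3 -m crank '[[[0.015,0,0],[0,0,0],0],[[0.015,0,0],[0,0,0],0],[[0.006,0,0],[0,0,0],0],[[0.002,0,0],[0,0,0],0],[[0.002,0,0],[0,0,0],0],[[0.002,0,0],[0,0,0],0],[[0.002,0,0],[0,0,0],0],[[0,0,0],[0,0,0],0]]';  python3 -m crank '[[[0.001,0,0],[0,0,0],0],[[0.001,0,0],[0,0,0],0],[[0.001,0,0],[0,0,0],0],[[0.001,0,0],[0,0,0],0],[[0,0,0],[0,0,0],0],[[0,0,0],[0,0,0],0],[[0,0,0],[0,0,0],0],[[0,0,0],[0,0,0],0]]'
```

```text
t: 7.02
ee_pos: [565.3, -121.8, 54.9]
orientation: [0.246, 1.556, -0.246]
ft_force: [-0.4, 0.3, -0.4]
width: 0.3
t: 7.68
ee_pos: [565.5, -122.0, 51.2]
orientation: [0.246, 1.556, -0.246]
ft_force: [-0.9, 1.3, 5.9]
width: 0.5
```

```bash
python3 -m crank '[[[0.001,0,0],[0,0,0],0],[[0.001,0,0],[0,0,0],0],[[0.001,0,0],[0,0,0],0],[[0,0,0],[0,0,0],0],[[0,0,0],[0,0,0],0],[[0,0,0],[0,0,0],0],[[0,0,0],[0,0,0],0],[[0,0,0],[0,0,0],0]]'
```

```text
t: 8.35
ee_pos: [565.7, -122.0, 50.6]
orientation: [0.246, 1.555, -0.246]
ft_force: [-7.3, 2.7, 31.0]
width: 0.4
```

At the stop: 31 N at z 50.6. I'll lift and move to above green.

```bash
python3 -m crank '[[[-0.02,0,0],[0,0,0],0],[[-0.03,0,0],[0,0,0],0],[[0,0.022,-0.015],[0,0,0],0],[[0,0.022,-0.015],[0,0,0],0],[[0,0.021,-0.015],[0,0,0],0],[[0,0,0],[0,0,0],0],[[0,0,0],[0,0,0],0],[[0,0,0],[0,0,0],0]]'; python3 d.py; python3 - <<'E'
from h import *
a=vision.get_image("scene")["img"]
cv2.imwrite("pics/a5.png",cv2.resize(a[120:230,180:310],None,fx=5,fy=5,interpolation=cv2.INTER_CUBIC))
E
```

```text
t: 9.02
ee_pos: [542.7, -46.5, 97.7]
orientation: [0.246, 1.556, -0.246]
ft_force: [0.4, -0.1, -0.2]
width: 0.8
9.0167 [542.7 -46.5  97.7] [[0.001, 0.308, 0.951], [-0.0, 0.951, -0.308], [-1.0, -0.0, 0.001]] [ 0.38 -0.14 -0.2 ] 0.7991831550864791
rock [ 31.8  -5.8 131.5]
blue [ 38.8 -64.5  44.8]
green [38.7  0.1 -0. ]
```

View pics/a5.png

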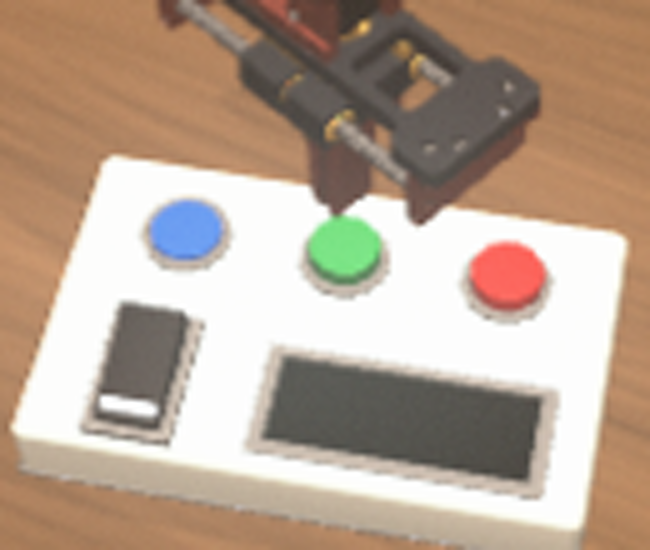

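Blue sits low in its collar at (186,230), the rocker is on, and the fingers are over green at (343,245). I'll press green.

```bash
python3 -m crank '[[[0.015,0,0],[0,0,0],0],[[0.015,0,0],[0,0,0],0],[[0.006,0,0],[0,0,0],0],[[0.002,0,0],[0,0,0],0],[[0.002,0,0],[0,0,0],0],[[0.002,0,0],[0,0,0],0],[[0.002,0,0],[0,0,0],0],[[0,0,0],[0,0,0],0]]';  python3 -m crank '[[[0.001,0,0],[0,0,0],0],[[0.001,0,0],[0,0,0],0],[[0.001,0,0],[0,0,0],0],[[0.001,0,0],[0,0,0],0],[[0,0,0],[0,0,0],0],[[0,0,0],[0,0,0],0],[[0,0,0],[0,0,0],0],[[0,0,0],[0,0,0],0]]'
```

```text
t: 9.73
ee_pos: [542.4, -46.5, 54.0]
orientation: [0.246, 1.556, -0.246]
ft_force: [-1.5, -3.8, 3.6]
width: 0.5
t: 10.4
ee_pos: [542.6, -46.4, 51.1]
orientation: [0.246, 1.556, -0.246]
ft_force: [-6.4, -3.4, 18.0]
width: 0.3
```

```bash
python3 -m crank '[[[0.0006,0,0],[0,0,0],0],[[0,0,0],[0,0,0],0],[[0,0,0],[0,0,0],0],[[0,0,0],[0,0,0],0],[[0,0,0],[0,0,0],0],[[0,0,0],[0,0,0],0],[[0,0,0],[0,0,0],0],[[0,0,0],[0,0,0],0]]'; python3 - <<'E'
from h import *
a=vision.get_image("scene")["img"]; cv2.imwrite("pics/a6.png",a)
cv2.imwrite("pics/a7.png",cv2.resize(a[120:230,180:310],None,fx=5,fy=5,interpolation=cv2.INTER_CUBIC))
E
```

```text
t: 11.07
ee_pos: [542.6, -46.4, 51.0]
orientation: [0.246, 1.556, -0.246]
ft_force: [-7.5, -4.1, 23.7]
width: 0.7
```

View pics/a6.png

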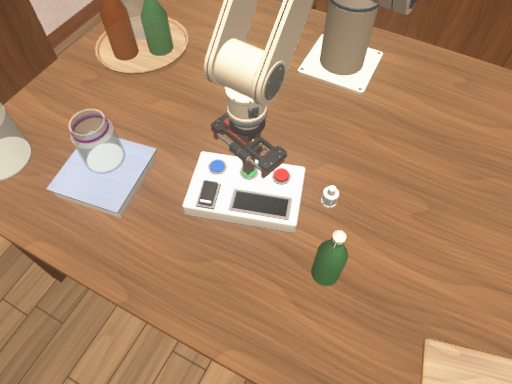

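View pics/a7.png

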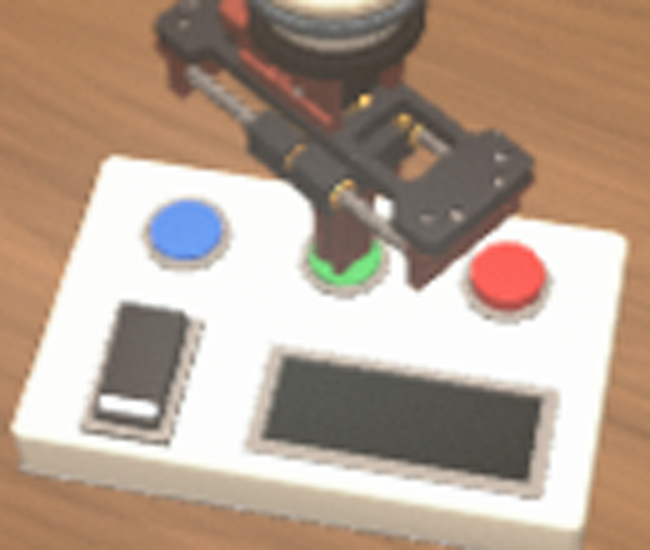

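Green is held down under the fingers at (343,265), blue is down at (186,230), and the rocker is on. Red is still up at (508,272), and the jar, bottle and strainer are where they were. I'll hand it in.

```bash
python3 -c "
from workcell import workorder,ctrl
print(workorder.close_job()); o=ctrl.get_obs(); print(o['t'],o['ee_pos'],o['ft_force'])"
```

```text
the job is handed in; nothing more can be done
None
the job is handed in; nothing more can be done
```

I pushed the rocker's striped end down, then pressed the blue key, then the green key, and handed the job in at about 11 s with the fingers still holding green down.

- **Rocker:** it stopped at about 30 N with the fingertips at z 58.1 mm. The later picture shows its striped end down.
- **Blue key:** it stopped at 31 N at z 50.6 mm (51 mm expected), and it stayed down after the fingers lifted.
- **Green key:** it is held at about 24 N at z 51.0 mm, well above the 5 N needed for fully down.
- **Everything else:** in the last scene picture the red key is up, and the jar, bottle and strainer stand where they did.

The two camera views disagreed by about 3 mm on the key and rocker positions, so I aimed at the average. I could not read the state after handing in, because the interface closes then, so the last second of holding is unchecked.

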